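Walk the die block round to the fence

ROBOT

A 7-joint arm with a two-finger parallel gripper is mounted at the origin on the work surface. World frame = base frame: x ahead of the robot, y to its left, z up, the work surface at z = 0. Lengths are in m, angles in rad, forces in N, time in s.
With the tool pointing down it reaches from about 0.35 to 0.9 m from the base axis. Payload 8.1 kg.
Tool frame: the origin (TCP) lies on the centre line of the jaws, within the pads' length; the fingertips stand 17 mm ahead of it and the grasp point (between the pads) lies 2 mm behind it; z points along the fingers, y is the direction in which the jaws open and shut (so a half turn about z gives the same grasp; the last joint's range is limited). The gripper opens to 92 mm and grips with 3 to 60 N. Pads are 19 mm wide; open, the fingers measure 130 mm over their backs; the gripper's body (75 mm by 190 mm) begins 47 mm behind the grasp point.
Start: joints at [-1.337, 0.434, 0.025, 1.573, -0.012, 1.134, -0.075], TCP at [0.207, 0.59, 0.223] pointing down, gripper open.
Joint ranges: [-2.62, 2.62], [-0.44, 2.09], [-1.27, 1.32], [0.08, 2.57], [-1.32, 4.46], [0.12, 2], [-2.74, 2.74]. Speed limits (rad/s): [2.22, 2.22, 3.01, 3.01, 3.14, 3.14, 3.14].

INTERFACE

Orientations are given as a rotation vector (axis times angle).
In Python, from cell import arm gives the robot as it stands.
- The arm moves only by the shell command python3 -m creep 'ROWS' [FORCE]. ROWS is JSON, a list that holds one entry, the list of rows, each a list of 7 numbers: the shift along the world's x, y, z in cm, then the turn, a rotation vector about the world's x, y, z in degrees, then the opening, from -1 (shut) to 1 (fully open), so that 0 is half open. In form: [[[tx, ty, tz, ax, ay, az, jaw], ...]]. A call has 1 to 5 rows; each row is the pose to reach, as a shift and turn from the pose commanded when the call began; what a row does not reach only later rows make up. A row lasts 1/10 s, in which the tool goes at most 50 mm and 8.59 degrees, less where a joint would pass 70% of its speed; a pose out of reach is approached as far as the arm can. A call with a gripper value outside its range is refused whole. The fingers move at their own pace and stop on an object; FORCE is the grip in N (left out, the last holds). Time passes only in rows, so rows that repeat a pose let the fingers close. It gives the time, the measured TCP pose, the force and the opening at its end, in the units of the state.
- arm.observe(): the state, without advancing time (a new reading comes with each control period).
- arm.get_image(name): name is "scene" or "top" or "wrist"; returns the picture (400x640x3 uint8, red, green, blue); there is no depth.
- arm.camera_model(name): a dict with "vfov" (degrees; the focal length in pixels is half the picture's height over the tangent of half this angle, whatever the lens; pixels are square), "cx", "cy" (the principal point, pixels), "cam_to_world" (4x4, takes a point from camera to world coordinates); the wrist camera has in their place "T_tool_cam" (4x4, takes a point from camera to tool coordinates, whose origin is the TCP and whose axes are the flange's). Camera axes: x right, y down, z forward; pixel columns grow to the right and rows downward; lengths in m; the calibration is good to about 2 mm. The wrist camera is an equidistant fisheye: a pixel r from the principal point sees the ray r / f radians off the axis. A picture is of the moment at which its call begins: read the wrist's pose just before it. camera_model takes no time and is no camera call.
- arm.sign_off(): hands the job in, once; it reports no verdict.
The state is a dict: "clock": time; "joints": joint angles; "dq": joint speeds; "joint_efforts": joint torques, N m; "position": TCP position; "ee_rot": TCP orientation; "force": force on the tool from outside, world axes, zero at the start; "ft_torque": the same for the moment, N m; "width": opening from 0.0 (shut) to 1.0 (fully open).
Only numpy, scipy, OpenCV 4.12 (cv2) and the standard library are available. Lean on these libraries where they do the work, as an engineer would, in place of code of your own. Each camera call takes 0.05 s, during which the arm holds its last target.

TASK

Walk the heavy steel die block round with fingertip pushes, now at one corner and now at another, until one of its long sides faces the angle-iron fence squarely, keeping it clear of the fence until then. Only once it is square, push it up flush against the fence, so that the fence backs the whole of that long side. Push only, never grip or lift the block, and leave the tin, the hammer and the wrench where they are.

Things in the scene. Friction and masses are not known exactly. Their poses are not given: they have to be found in the camera images.
- block: solid steel die block lying flat on the table, 125 mm long (own x) by 90 mm wide (own y) by 32 mm high, about 2 kg (hidden, 1.7 to 2.3 kg). A shallow slot 24 mm wide and 5 mm deep runs along the middle of its top, parallel to the long sides. Both long sides are alike: either may face the fence. Loose; slides on the table with ordinary friction. Origin: centre of its underside, z up.
- fence: straight length of steel angle iron fixed to the table, 320 mm long (own x), 45 mm high. Origin: on the table at the middle of the upright working face; the face is the plane y = 0 of its own frame and looks to its own -y, where the block stands, its centre 130 to 155 mm from the face at the start. Behind the face are the 8 mm thick upright and a flat leg reaching 50 mm behind the face, with two bolts 18 mm high. When the block is flush its centre is 45 mm from the face.
- tin: bystander: closed tin can 66 mm in diameter, 85 mm high, standing on the robot's right of the block. Origin: centre of its underside.
- hammer: bystander: hand hammer 260 mm long, head 88 mm wide and 26 mm high, lying on the table to the robot's right of the block; origin under the middle of its length, handle to its own -x.
- wrench: bystander: spanner 180 mm long, 8 mm thick, lying on the table behind the fence (own +y side of the fence); origin under the middle, long direction is its own x.
Not all that is in view belongs to the job. Leave any orange or purple look-alike of the block alone.

How it is judged:
On the way:
1. the block is turned until a long side is parallel to the fence within about 6 degrees, still at least 8 mm clear of it (angle between the x axis of block and the x axis of fence, either way round below 0.105 rad and y of block in the frame of fence below -0.053 m), for 0.2 s.
At the end, for the whole second after the job is handed in: The block lies flat and still with a long side flush against the fence: parallel within 2.3 degrees, gap at its middle under 3.5 mm, and its whole long side backed by the fence (centre within 100 mm of the fence's middle) (angle between the x axis of block and the x axis of fence, either way round below 0.04 rad and y of block in the frame of fence between -0.0485 and -0.04 m and x of block in the frame of fence between -0.1 and 0.1 m and height (world z) of block below 0.003 m and angle between block's own z axis and vertical below 0.05 rad and linear speed of block below 0.01 m/s); the robot touches nothing.
It fails at once if the block is lifted or tipped (more than 6 mm or 7 degrees) (height (world z) of block above 0.006 m or angle between block's own z axis and vertical above 0.12 rad).
It fails at once if the block touches the fence while more than 10 degrees out of square (contact force between block and fence above 0.5 N and angle between the x axis of block and the x axis of fence, either way round above 0.175 rad).
It fails at once if the tin, hammer or wrench is moved by more than 15 mm (distance of any of tin, hammer, wrench from where it was at the start of the episode above 0.015 m).
It also fails if it takes over 72 s, if anything falls off the work surface, if the arm or the gripper's body presses on something with over 40 N, if the wrist force passes 120 N, or if a joint passes its speed limit or range.

## Working session

There is one attempt and no reset: what is moved stays moved. The work goes in short steps, Python scripts to look and compute and a shell command to move; the robot and the scene stay as the last step left them, time stands still between calls to the robot, and variables do not carry over. Pictures are saved under pics/ and viewed, and the job is handed in when it is done.

```bash
ls; mkdir -p pics; python3 - <<'E'
from cell import arm
import cv2
s=arm.observe()
print({k:s[k] for k in('clock','position','ee_rot','force','width')})
for n in('top','scene'):
    cv2.imwrite(f'pics/{n}0.png',arm.get_image(n)[:,:,::-1])
    m=arm.camera_model(n);print(n,m)
E
```

```text
pics
{'clock': 0.0, 'position': array([0.20642496, 0.58940196, 0.22235727]), 'ee_rot': array([-5.26627988e-01, -3.09698454e+00,  2.39299681e-03]), 'force': array([-0.19783385, -0.06890427,  0.03055352]), 'width': 1.0031042018976941}
top {'vfov': 56.73081920222005, 'cx': 325.5270868220975, 'cy': 199.06391489830605, 'cam_to_world': array([[ 1.28436971e-03, -9.91969870e-01,  1.26467888e-01,
         4.83243734e-01],
       [-9.99912845e-01,  3.87807532e-04,  1.31966397e-02,
        -6.52112868e-02],
       [-1.31397142e-02, -1.26473815e-01, -9.91882918e-01,
         1.04699849e+00],
       [ 0.00000000e+00,  0.00000000e+00,  0.00000000e+00,
         1.00000000e+00]])}
scene {'vfov': 57.733456088591744, 'cx': 319.6243568137852, 'cy': 193.21084479890007, 'cam_to_world': array([[-0.46912185,  0.69067017, -0.55036297,  1.19492138],
       [ 0.882964  ,  0.37902204, -0.2769781 ,  0.24352014],
       [ 0.01729919, -0.61588717, -0.78764442,  0.88614547],
       [ 0.        ,  0.        ,  0.        ,  1.        ]])}
```

View pics/top0.png

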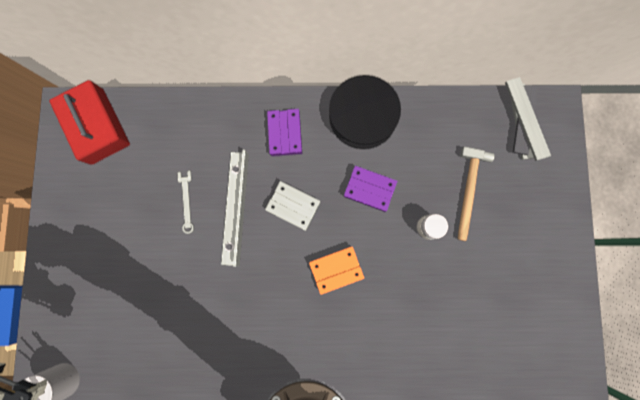

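View pics/scene0.png

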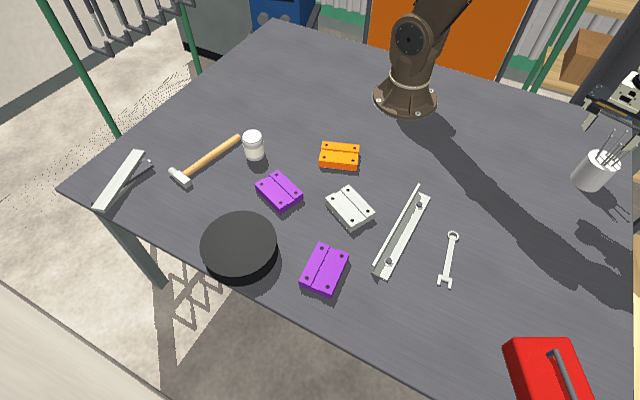

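```bash
cat > h.py <<'E'
import numpy as np, cv2
from cell import arm
def model(n):
    m=arm.camera_model(n); f=200/np.tan(np.radians(m['vfov']/2)); return m,f,np.array(m['cam_to_world'])
def px2w(n,u,v,z):
    m,f,T=model(n); d=T[:3,:3]@np.array([(u-m['cx'])/f,(v-m['cy'])/f,1]); o=T[:3,3]
    return o+d*(z-o[2])/d[2]
def w2px(n,p):
    m,f,T=model(n); c=T[:3,:3].T@(np.array(p)-T[:3,3]); return np.array([f*c[0]/c[2]+m['cx'],f*c[1]/c[2]+m['cy']])
E
python3 - <<'E'
import cv2
a=cv2.imread('pics/top0.png')[140:280,170:350]
cv2.imwrite('pics/top0z.png',cv2.resize(a,None,fx=4.4,fy=4.2,interpolation=cv2.INTER_CUBIC))
a=cv2.imread('pics/scene0.png')[160:300,310:450]
cv2.imwrite('pics/scene0z.png',cv2.resize(a,None,fx=4.2,fy=4.2,interpolation=cv2.INTER_CUBIC))
E
```

```text
(no output)
```

View pics/top0z.png

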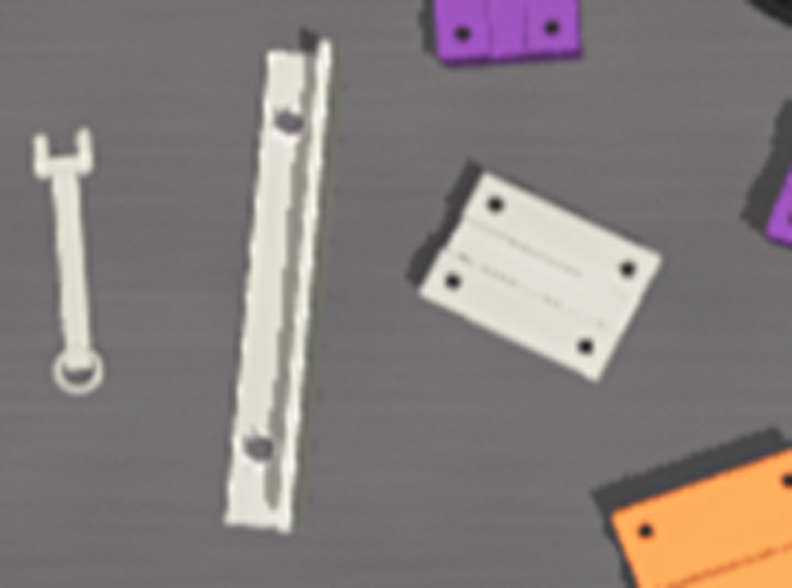

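View pics/scene0z.png

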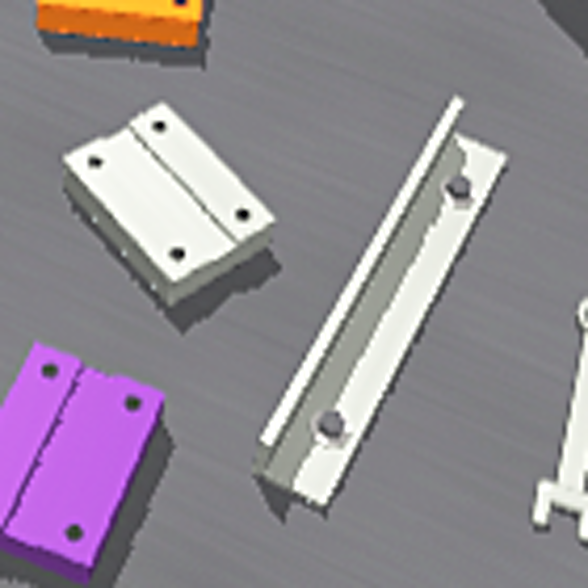

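```bash
cat >> h.py <<'E'
def fit(n,corn):
    c=np.array([px2w(n,u,v,.032)[:2] for u,v in corn])
    ctr=c.mean(0); L=[np.linalg.norm(c[i]-c[(i+1)%4]) for i in range(4)]
    a=((c[1]-c[0])+(c[2]-c[3])); b=((c[3]-c[0])+(c[2]-c[1]))
    l=a if np.linalg.norm(a)>np.linalg.norm(b) else b
    return c,ctr,L,np.degrees(np.arctan2(l[1],l[0]))%180
E
python3 - <<'E'
from h import *
np.set_printoptions(precision=4,suppress=True)
Z=lambda p:(170+(p[0]+.5)/4.4-.5,140+(p[1]+.5)/4.2-.5)
c,ctr,L,a=fit('top',[Z(p) for p in[(485,172),(660,258),(598,380),(420,293)]])
print(c,ctr,L,a)
f=[px2w('top',*Z(p),.045) for p in[(331,42),(291,532)]]
print(f,np.linalg.norm(f[0]-f[1]))
S=lambda p:(310+(p[0]+.5)/4.2-.5,160+(p[1]+.5)/4.2-.5)
c,ctr,L,a=fit('scene',[S(p) for p in[(162,101),(275,220),(175,282),(62,157)]])
print(c,ctr,L,a)
g=[px2w('scene',*S(p),.045) for p in[(458,95),(261,440)]]
print(g)
for n,p in (('tin',(433,228)),('orange',(337,270)),('purple1',(284,132)),('purple2',(371,188)),('hamhead',(478,155)),('hamend',(463,239))):print(n,px2w('top',*p,.03))
E
```

```text
[[ 0.6646  0.0756]
 [ 0.6071 -0.0354]
 [ 0.5271  0.0029]
 [ 0.584   0.1151]] [0.5957 0.0395] [np.float64(0.1249828949615503), np.float64(0.08871658702039974), np.float64(0.12576859064178927), np.float64(0.0897327349583845)] 62.85651553544679
[array([0.7498, 0.1728, 0.045 ]), array([0.4299, 0.188 , 0.045 ])] 0.3202412616372894
[[ 0.5234  0.0024]
 [ 0.5819  0.1156]
 [ 0.6606  0.0765]
 [ 0.6039 -0.0378]] [0.5924 0.0392] [np.float64(0.1274596897388832), np.float64(0.08789032431500067), np.float64(0.1275512543255791), np.float64(0.08999297869877448)] 63.14718056261697
[array([0.4253, 0.1914, 0.045 ]), array([0.7471, 0.1732, 0.045 ])]
tin [ 0.5332 -0.3452  0.03  ]
orange [ 0.4198 -0.0829  0.03  ]
purple1 [0.8048 0.0664 0.03  ]
purple2 [ 0.6438 -0.1778  0.03  ]
hamhead [ 0.7369 -0.4777  0.03  ]
hamend [ 0.5034 -0.4254  0.03  ]
```

```bash
python3 -m creep '[[[14.5,-19.7,0,0,0,-24,-1],[14.5,-19.7,0,0,0,-24,-1],[14.5,-19.7,0,0,0,-24,-1],[14.5,-19.7,0,0,0,-24,-1],[14.5,-19.7,0,0,0,-24,-1]]]' 30
```

```text
clock: 0.6
position: [0.3527, 0.3905, 0.223]
ee_rot: [1.161, 2.919, -0.001]
force: [1.7, 0.4, 0.0]
width: 0.616
```

```bash
python3 -m creep '[[[14,-19.5,0,0,0,0,-1],[14,-19.5,0,0,0,0,-1],[14,-19.5,0,0,0,0,-1],[14,-19.5,0,0,0,0,-1],[14,-19.5,0,0,0,0,-1]]]' && python3 -m creep '[[[6,-8.2,0,0,0,0,-1],[6,-8.2,-4,0,0,0,-1],[6,-8.2,-9,0,0,0,-1],[6,-8.2,-14,0,0,0,-1],[6,-8.2,-14,0,0,0,-1]]]'
```

```text
clock: 1.1
position: [0.4928, 0.1948, 0.2231]
ee_rot: [1.162, 2.918, -0.001]
force: [0.6, 1.0, 0.6]
width: 0.18
clock: 1.6
position: [0.548, 0.1143, 0.0783]
ee_rot: [-1.158, -2.913, 0.009]
force: [-0.5, 0.0, -0.2]
width: 0.006
```

```bash
python3 -m creep '[[[0,0,-2.5,0,0,0,-1],[0,0,-5,0,0,0,-1],[0,0,-5,0,0,0,-1]]]'; cat > look.py <<'E'
import sys
from h import *
n=sys.argv[1]; tag=sys.argv[2]
s=arm.observe(); print(s['clock'],s['position'],s['force'])
im=arm.get_image(n)[:,:,::-1]
cv2.imwrite(f'pics/{tag}.png',im)
if n=='top': a=im[130:290,200:380]
else: a=im[120:300,290:470]
cv2.imwrite(f'pics/{tag}z.png',cv2.resize(a,None,fx=3.6,fy=3.6,interpolation=cv2.INTER_CUBIC))
E
python3 look.py top t1; python3 look.py scene s1
```

```text
clock: 1.9
position: [0.55, 0.1162, 0.0318]
ee_rot: [-1.156, -2.917, 0.003]
force: [-0.6, -0.2, -0.5]
width: 0.002
1.9 [0.549968   0.11622271 0.03184639] [-0.64459493 -0.21175788 -0.49271691]
1.95 [0.55098489 0.11628632 0.03338846] [ 1.17858559  0.1195869  -0.57237177]
```

View pics/t1z.png

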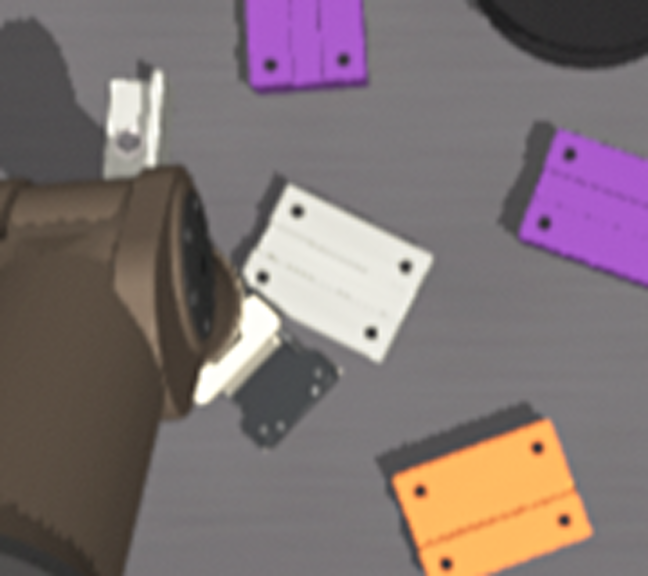

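View pics/s1z.png

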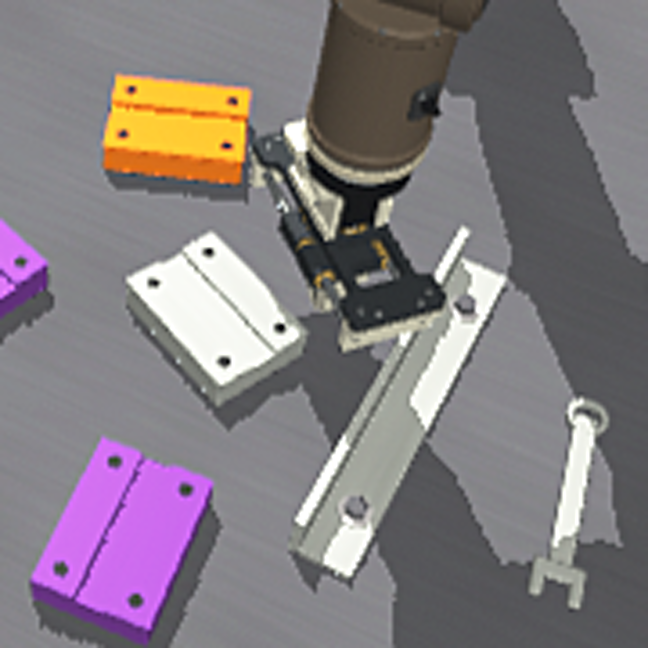

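```bash
python3 -m creep '[[[1,-0.5,-0.2,0,0,0,-1],[1.8,-1,-0.2,0,0,0,-1],[2.6,-1.6,-0.2,0,0,0,-1],[3.3,-2.3,-0.2,0,0,0,-1],[3.3,-2.3,-0.2,0,0,0,-1]]]'; python3 look.py top t2
```

```text
clock: 2.5
position: [0.5861, 0.0908, 0.0315]
ee_rot: [1.162, 2.917, -0.0]
force: [-0.3, -0.9, 0.4]
width: 0.003
2.5 [0.58612249 0.0908446  0.03152148] [-0.28892196 -0.87306032  0.38761716]
```

View pics/t2z.png

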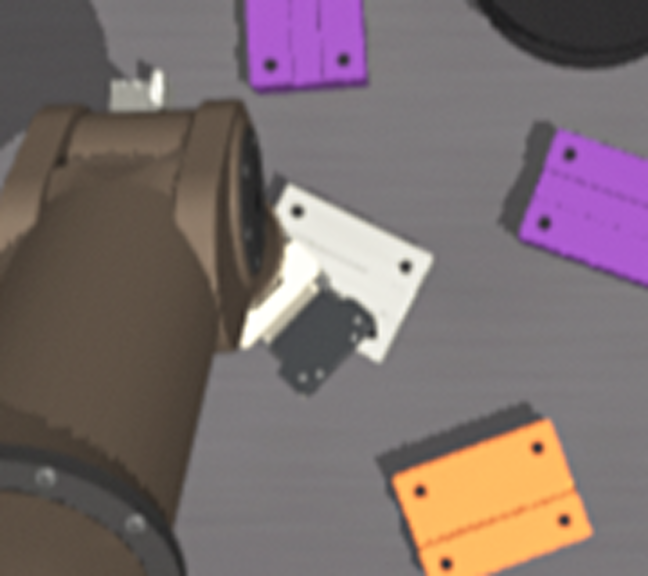

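```bash
python3 look.py scene s2; python3 look.py wrist w2; python3 -c "
from h import *
print(w2px('scene',arm.observe()['position']),w2px('scene',arm.observe()['position']-[0,0,.017]))"
```

```text
2.55 [0.58518697 0.09173033 0.03123365] [ 0.04259477  0.36144776 -1.33989111]
2.6 [0.58455152 0.09244424 0.03108322] [ 0.06279554 -0.28658716 -0.25566446]
[367.47866702 209.70681766] [366.77666371 213.06687663]
```

View pics/s2z.png

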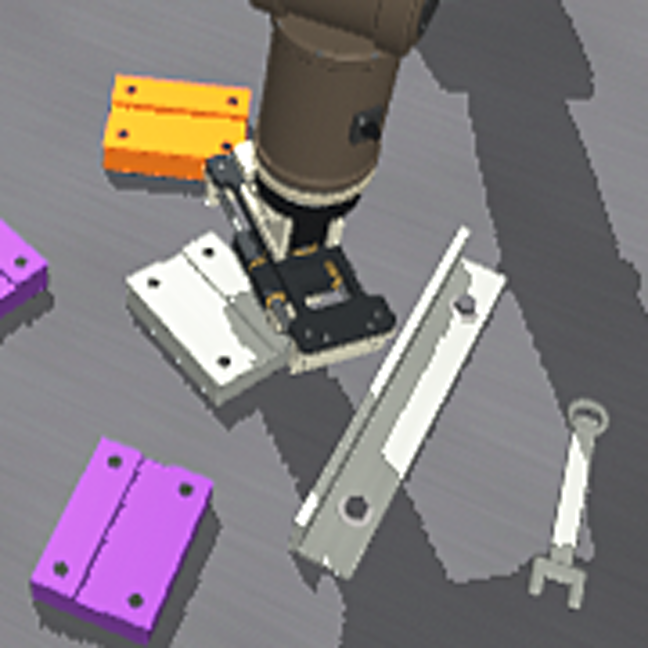

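View pics/w2.png

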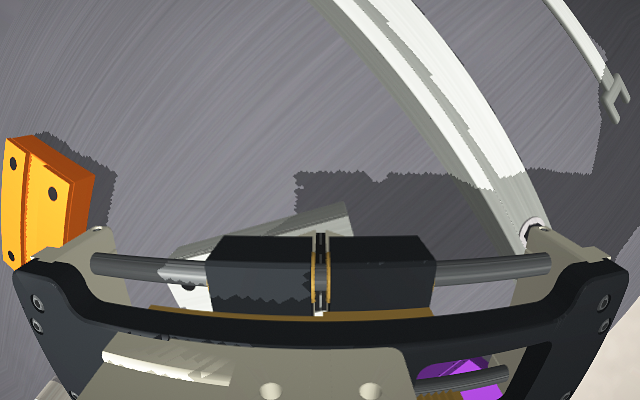

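```bash
cat >> h.py <<'E'
from scipy.spatial.transform import Rotation as Ro
def wproj(pts,s):
    m=arm.camera_model('wrist'); f=200/np.tan(np.radians(m['vfov']/2)); T=np.array(m['T_tool_cam'])
    R=Ro.from_rotvec(s['ee_rot']).as_matrix(); o=[]
    for p in pts:
        t=R.T@(np.array(p)-s['position']); c=T[:3,:3].T@(t-T[:3,3])
        th=np.arctan2(np.hypot(c[0],c[1]),c[2]); d=c[:2]/max(np.hypot(c[0],c[1]),1e-9)
        o.append([m['cx'],m['cy']]+f*th*d)
    return np.array(o)
E
python3 - <<'E'
from h import *
np.set_printoptions(precision=4,suppress=True)
s=arm.observe();print(arm.camera_model('wrist'))
p=s['position'];R=Ro.from_rotvec(s['ee_rot']).as_matrix();print(R,p,s['clock'])
print('tcp,tip,padedges',wproj([p,p+.017*R[:,2],p+.017*R[:,2]+.0095*R[:,0],p+.017*R[:,2]-.0095*R[:,0],p-.03*R[:,2]],s))
print(wproj([[.6646,.0756,.032],[.607,-.0354,.032],[.527,.003,.032],[.584,.115,.032]],s))
E
```

```text
{'vfov': 65.70646984690485, 'cx': 320.23116053575285, 'cy': 199.38395604343006, 'T_tool_cam': array([[ 0.0001, -0.9636, -0.2675,  0.0721],
       [ 1.    , -0.0002,  0.0009,  0.0004],
       [-0.0009, -0.2675,  0.9636, -0.1613],
       [ 0.    ,  0.    ,  0.    ,  1.    ]])}
[[-0.7276  0.686  -0.0006]
 [ 0.686   0.7276  0.0002]
 [ 0.0005 -0.0003 -1.    ]] [0.5842 0.0929 0.031 ] 2.65
tcp,tip,padedges [[319.299  245.7345]
 [319.3506 234.556 ]
 [319.3375 220.1151]
 [319.3644 248.4722]
 [319.1844 271.0859]]
[[382.2663 338.7153]
 [216.7732 367.7679]
 [158.3741 270.0042]
 [348.2135 220.8485]]
```

```bash
python3 -c "
import cv2
a=cv2.imread('pics/w2.png')[180:330,150:370]
cv2.imwrite('pics/w2zz.png',cv2.resize(a,None,fx=3.6,fy=3.6,interpolation=cv2.INTER_CUBIC))"
```

```text
(no output)
```

View pics/w2zz.png

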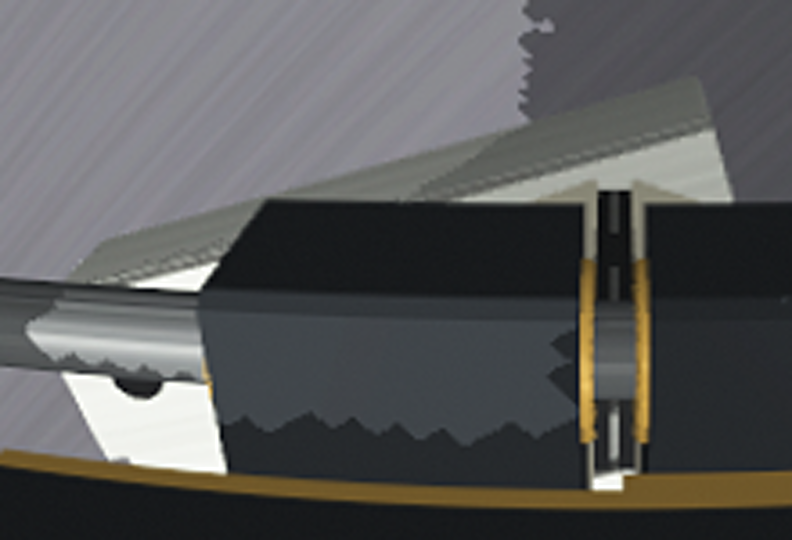

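```bash
python3 -m creep '[[[-1.6,1.1,0,0,0,0,-1],[-3.3,2.3,0,0,0,0,-1],[-4,2.5,0,0,0,0,-1]]]'; python3 look.py wrist w3;  python3 -c "
import cv2
a=cv2.imread('pics/w3.png')[180:330,200:420]
cv2.imwrite('pics/w3zz.png',cv2.resize(a,None,fx=3.6,fy=3.6,interpolation=cv2.INTER_CUBIC))
from h import *
s=arm.observe();p=s['position'];R=Ro.from_rotvec(s['ee_rot']).as_matrix()
print(wproj([p+.017*R[:,2]+.0095*R[:,0],p+.017*R[:,2]-.0095*R[:,0],[.527,.003,.032],[.584,.115,.032],[.527,.003,.0],[.584,.115,.0]],s))
"
```

```text
clock: 2.95
position: [0.5424, 0.12, 0.0309]
ee_rot: [-1.154, -2.92, -0.0]
force: [0.2, 0.7, -0.3]
width: 0.006
2.95 [0.54239716 0.11995421 0.03087247] [ 0.16335604  0.68136933 -0.33941614]
[[319.33651817 220.11161562]
 [319.36341146 248.46883954]
 [185.08247068 330.26595958]
 [360.82228287 295.71880292]
 [199.24365921 305.82215163]
 [355.5332135  271.10395629]]
```

View pics/w3zz.png

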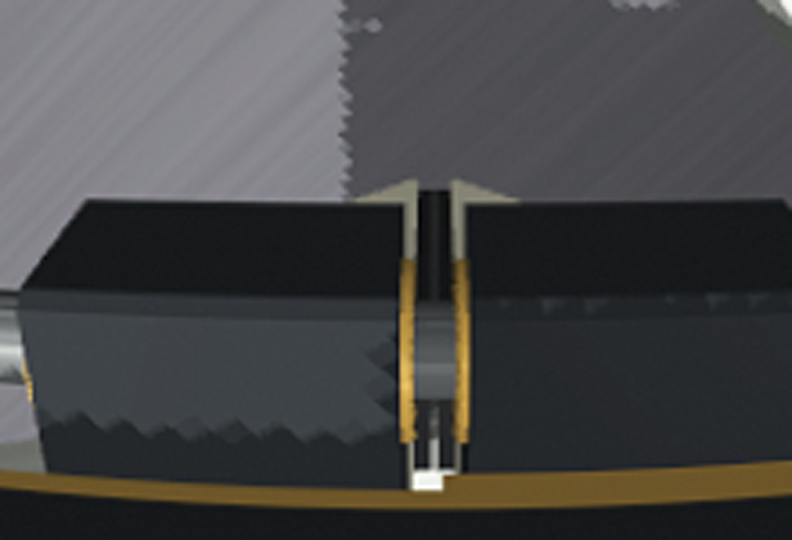

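```bash
python3 -m creep '[[[0,0,-0.4,0,0,0,-1],[0,0,-0.8,0,0,0,-1],[0,0,-1,0,0,0,-1],[0,0,-1,0,0,0,-1]]]'
```

```text
clock: 3.4
position: [0.5448, 0.1173, 0.0206]
ee_rot: [-1.16, -2.919, 0.001]
force: [-0.1, -1.1, 0.9]
width: 0.005
```

```bash
python3 -m creep '[[[0,0,-0.2,0,0,0,-1],[0,0,-0.2,0,0,0,-1]]]';python3 -m creep '[[[0,0,-0.2,0,0,0,-1],[0,0,-0.2,0,0,0,-1]]]'
```

```text
clock: 3.6
position: [0.5446, 0.1177, 0.0189]
ee_rot: [-1.16, -2.92, 0.0]
force: [-0.2, 0.1, -0.1]
width: 0.006
clock: 3.8
position: [0.5445, 0.1179, 0.017]
ee_rot: [-1.159, -2.92, 0.0]
force: [0.2, -0.2, -0.2]
width: 0.007
```

```bash
python3 -m creep '[[[0,0,-0.2,0,0,0,-1],[0,0,-0.2,0,0,0,-1]]]';python3 -m creep '[[[0,0,-0.2,0,0,0,-1],[0,0,-0.2,0,0,0,-1]]]'
```

```text
clock: 4.0
position: [0.5444, 0.1179, 0.0149]
ee_rot: [-1.159, -2.92, 0.0]
force: [0.3, -0.1, 0.7]
width: 0.004
clock: 4.2
position: [0.5444, 0.1179, 0.0129]
ee_rot: [-1.159, -2.92, 0.0]
force: [-0.1, -0.1, 0.4]
width: 0.005
```

```bash
python3 -m creep '[[[0,0,-0.2,0,0,0,-1],[0,0,-0.2,0,0,0,-1]]]';python3 -m creep '[[[0,0,-0.2,0,0,0,-1],[0,0,-0.2,0,0,0,-1]]]'; python3 look.py scene s4
```

```text
clock: 4.4
position: [0.5444, 0.1179, 0.0109]
ee_rot: [-1.159, -2.92, 0.0]
force: [0.3, 0.9, -0.2]
width: 0.005
clock: 4.6
position: [0.5444, 0.1179, 0.0089]
ee_rot: [-1.159, -2.92, 0.0]
force: [-0.0, -0.6, 0.6]
width: 0.004
4.6 [0.544449   0.11787689 0.00891275] [-0.03672895 -0.63864481  0.57341031]
```

View pics/s4z.png

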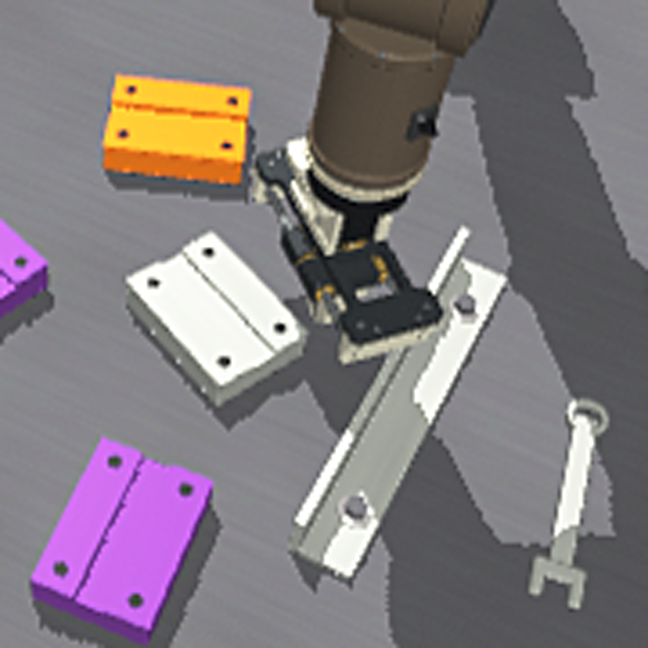

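```bash
python3 - <<'E'
from h import *
s=arm.observe();p=s['position'];R=Ro.from_rotvec(s['ee_rot']).as_matrix()
for z in (-.03,-.049,-.07,-.09):
  for sx in(1,-1):
    q=p+R@[sx*.0375,.095,z]; print(z,q,((w2px('scene',q)-[290,120])*3.6).round())
E
python3 look.py wrist w4
```

```text
-0.03 [0.58235154 0.21272233 0.03900924] [423. 376.]
-0.03 [0.63693143 0.16128269 0.03900041] [335. 401.]
-0.049 [0.58235507 0.21272281 0.05800924] [428. 362.]
-0.049 [0.63693495 0.16128317 0.05800041] [339. 388.]
-0.07 [0.58235896 0.21272333 0.07900924] [434. 347.]
-0.07 [0.63693885 0.1612837  0.07900041] [344. 373.]
-0.09 [0.58236267 0.21272384 0.09900924] [440. 331.]
-0.09 [0.63694256 0.1612842  0.09900041] [348. 357.]
4.65 [0.54447905 0.11786724 0.00901865] [ 0.04101576  0.38499806 -0.01318791]
```

View pics/w4.png

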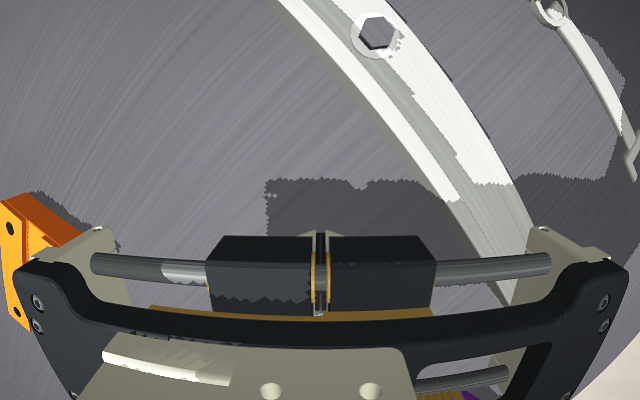

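```bash
python3 - <<'E'
from h import *
s=arm.observe()
Z=lambda p:(170+(p[0]+.5)/4.4-.5,140+(p[1]+.5)/4.2-.5)
b=px2w('top',*Z((260,447)),.018);print(b)
for dz in(0,.02,.04):
  t=dict(s);t['position']=s['position']+[0,0,dz];print(dz,wproj([b],t))
# w2 block
t=dict(s);t['position']=np.array([.5842,.0929,.031]);
for dz in(0,.01,.02,.04):
  u=dict(t);u['position']=t['position']+[0,0,dz];print(dz,wproj([[.584,.115,.032],[.584,.115,0],[.527,.003,.032]],u))
E
```

```text
[0.48356534 0.216093   0.018     ]
0 [[379.60184861  38.61532995]]
0.02 [[372.91849974  46.95724877]]
0.04 [[367.55456762  53.70272186]]
0 [[348.25660508 220.94025422]
 [343.959735   204.47166193]
 [158.39566777 270.04924469]]
0.01 [[346.76337079 215.19752075]
 [342.86523834 200.3041832 ]
 [164.80752747 263.2923675 ]]
0.02 [[345.41456313 210.02826044]
 [341.86378922 196.50059413]
 [170.81117694 257.02004825]]
0.04 [[343.07630621 201.10700451]
 [340.09732614 189.81357267]
 [181.70805125 245.76586394]]
```

```bash
python3 -m creep '[[[0,0,-0.2,0,0,0,-1],[0,0,-0.2,0,0,0,-1]]]';python3 -m creep '[[[0,0,-0.2,0,0,0,-1],[0,0,-0.2,0,0,0,-1]]]';python3 -m creep '[[[0,0,-0.2,0,0,0,-1],[0,0,-0.2,0,0,0,-1]]]'
```

```text
clock: 4.9
position: [0.5445, 0.1179, 0.0069]
ee_rot: [-1.159, -2.92, 0.0]
force: [0.3, 0.2, 0.1]
width: 0.008
clock: 5.1
position: [0.5444, 0.1179, 0.0049]
ee_rot: [-1.159, -2.92, 0.0]
force: [-0.4, -0.7, -0.5]
width: 0.004
clock: 5.3
position: [0.5444, 0.1179, 0.0029]
ee_rot: [-1.159, -2.92, 0.0]
force: [-0.4, 0.9, -0.2]
width: 0.001
```

```bash
python3 look.py scene s5; python3 look.py top t5; python3 - <<'E'
import cv2
a=cv2.imread('pics/s5.png')[150:230,350:430];cv2.imwrite('pics/s5zz.png',cv2.resize(a,None,fx=7,fy=7,interpolation=cv2.INTER_CUBIC))
E
```

```text
5.3 [0.54441402 0.11788404 0.00289008] [-0.36277112  0.90752784 -0.16136145]
5.35 [0.54448235 0.11787036 0.00300756] [ 0.20541116  0.32420383 -0.70909978]
```

View pics/s5zz.png

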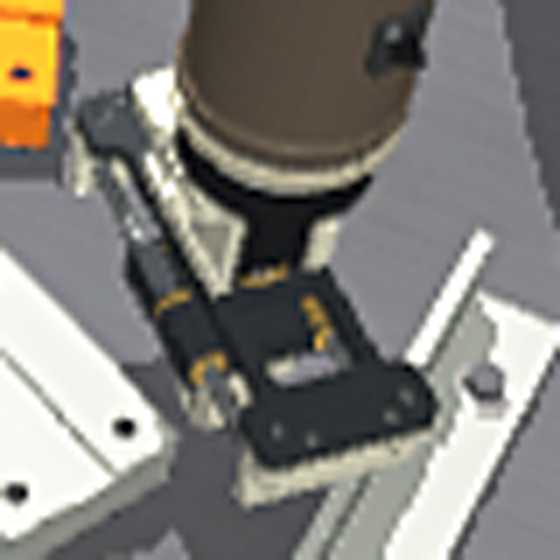

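View pics/t5z.png

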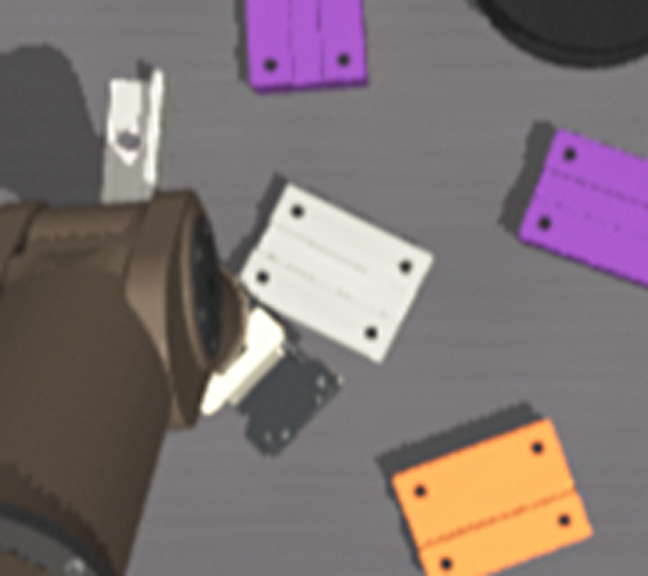

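```bash
python3 - <<'E'
from h import *
s=arm.observe();p=s['position'];R=Ro.from_rotvec(s['ee_rot']).as_matrix()
def tri(a,b):
    A=[];rays=[]
    for n,u in(('top',a),('scene',b)):
        q0=px2w(n,*u,0);q1=px2w(n,*u,.3);d=(q1-q0)/np.linalg.norm(q1-q0);rays.append((q0,d))
    M=sum(np.eye(3)-np.outer(d,d) for q,d in rays);v=sum((np.eye(3)-np.outer(d,d))@q for q,d in rays)
    x=np.linalg.solve(M,v);return x,[np.linalg.norm((np.eye(3)-np.outer(d,d))@(x-q)) for q,d in rays]
for a,b in(((295,235.6),(360.7,165.7)),((273.6,256.4),(367.9,163.6))):
    x,r=tri(a,b);print(x,r,'tool frame',R.T@(x-p))
E
```

```text
[0.50898051 0.02599344 0.11213166] [np.float64(0.002243402796903134), np.float64(0.002243402796903108)] tool frame [-0.03713779 -0.09124687 -0.10904915]
[0.46690383 0.05860299 0.09969086] [np.float64(0.02191486564651833), np.float64(0.021914865646518386)] tool frame [ 0.01584761 -0.09637434 -0.09660487]
```

```bash
python3 -m creep '[[[0,0,3,0,0,0,-1],[0,0,3,0,0,0,1],[0,0,3,0,0,0,1],[0,0,3,0,0,0,1],[0,0,3,0,0,0,1]]]';python3 look.py wrist w6;python3 look.py scene s6;python3 look.py top t6
```

```text
clock: 5.9
position: [0.544, 0.1178, 0.0325]
ee_rot: [-1.159, -2.919, 0.001]
force: [0.3, 0.5, 0.8]
width: 0.304
5.9 [0.54403588 0.11779324 0.0324868 ] [0.26690896 0.53368639 0.75332095]
5.95 [0.54409601 0.11778107 0.0325033 ] [ 0.20546167 -0.31708826 -0.47153334]
6.0 [0.54417166 0.11777477 0.03257416] [ 0.47138391 -0.3566742  -0.05678064]
```

View pics/w6.png

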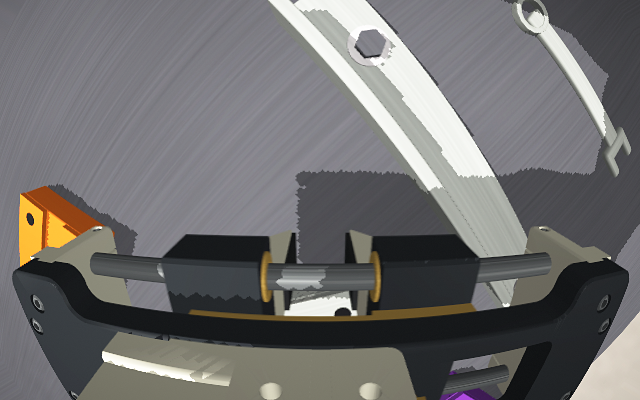

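View pics/s6z.png

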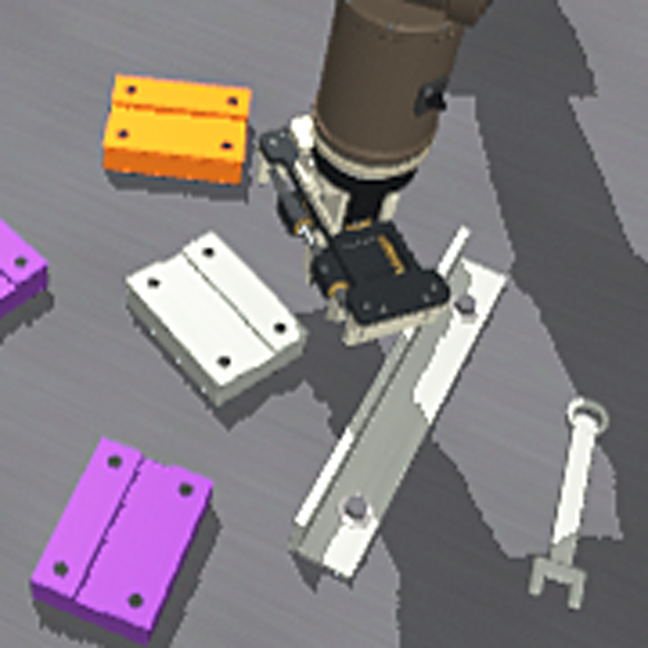

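```bash
python3 - <<'E'
import cv2
a=cv2.imread('pics/w6.png')
b=a[160:330,0:160]; c=a[210:330,230:400]; 
cv2.imwrite('pics/w6a.png',cv2.resize(b,None,fx=3.5,fy=3.5,interpolation=cv2.INTER_CUBIC))
cv2.imwrite('pics/w6b.png',cv2.resize(c,None,fx=4.5,fy=4.5,interpolation=cv2.INTER_CUBIC))
E
```

```text
(no output)
```

View pics/w6b.png

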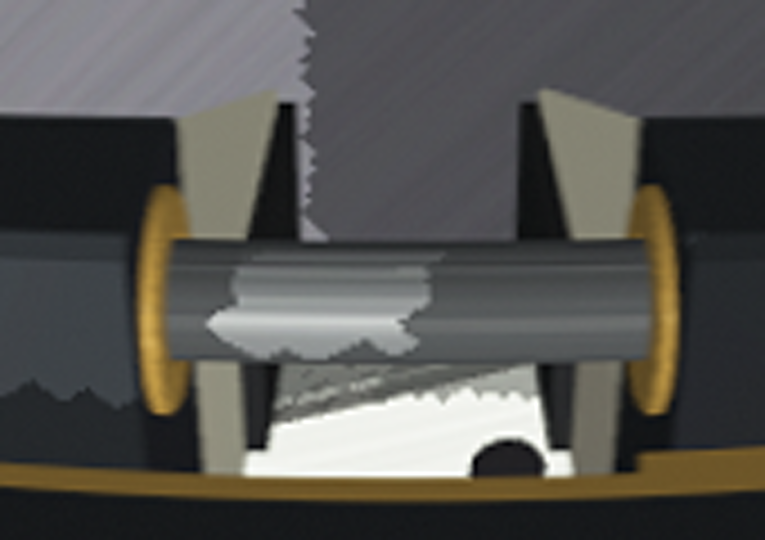

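View pics/t6z.png

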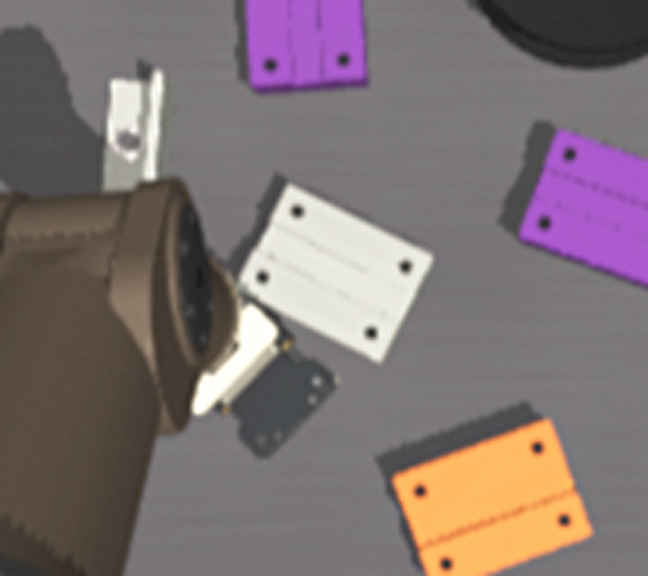

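```bash
python3 -m creep '[[[0,0,0,0,0,0,-1],[0,0,0,0,0,0,-1],[0,0,0,0,0,0,-1],[0,0,-1,0,0,0,-1],[0,0,-2.2,0,0,0,-1]]]';  python3 -m creep '[[[0,0,0,0,0,0,-1],[0.8,-0.4,0,0,0,0,-1],[1.4,-0.7,0,0,0,0,-1],[2,-1,0,0,0,0,-1],[2,-1,0,0,0,0,-1]]]';python3 look.py top t7;python3 look.py scene s7
```

```text
clock: 6.55
position: [0.5449, 0.118, 0.0106]
ee_rot: [1.159, 2.919, 0.001]
force: [-0.2, -0.1, 0.3]
width: 0.095
clock: 7.05
position: [0.5647, 0.1085, 0.0112]
ee_rot: [-1.158, -2.919, -0.001]
force: [-2.6, 3.2, 1.3]
width: 0.002
7.05 [0.56472864 0.10851572 0.01124148] [-2.58922146  3.21606664  1.30338786]
7.1 [0.56474301 0.1084887  0.01127208] [-1.86937508  3.40883427  1.39703551]
```

View pics/t7z.png

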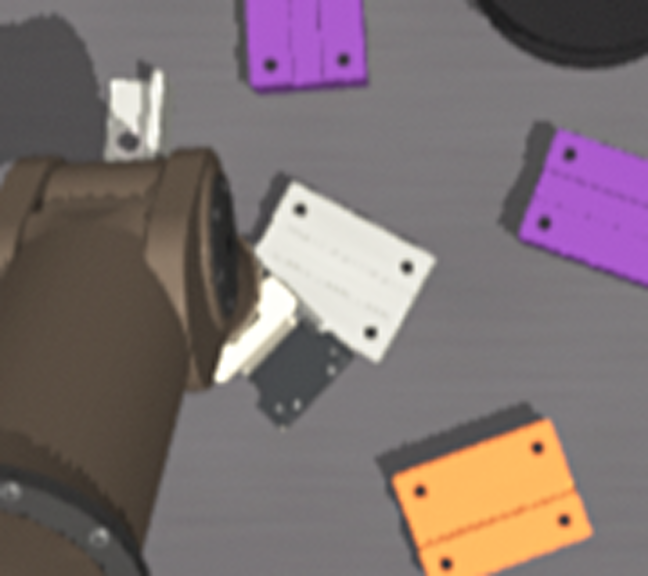

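View pics/s7z.png

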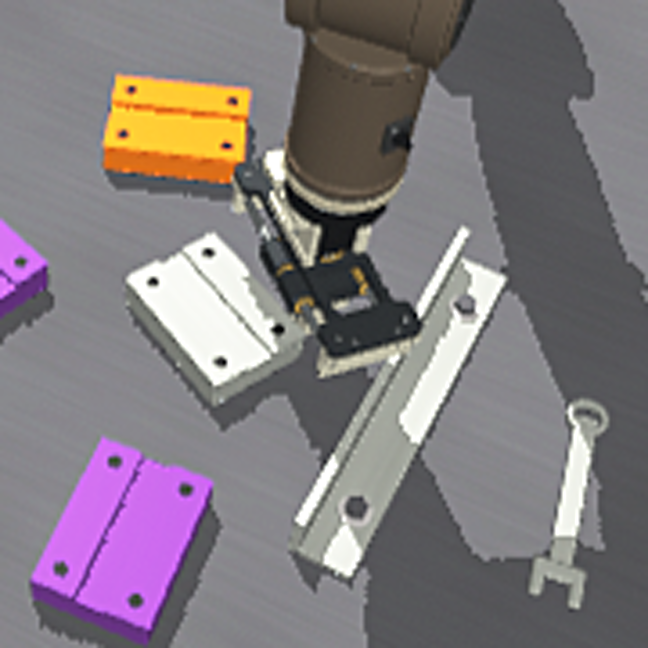

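```bash
python3 -m creep '[[[0.7,-0.5,0,0,0,0,-1],[1.4,-1.1,0,0,0,0,-1],[2.1,-1.7,0,0,0,0,-1],[2.7,-2.4,0,0,0,0,-1],[2.7,-2.4,0,0,0,0,-1]]]'; python3 look.py top t8;python3 look.py scene s8
```

```text
clock: 7.65
position: [0.5926, 0.085, 0.0114]
ee_rot: [1.158, 2.92, 0.003]
force: [-1.9, 3.7, 1.2]
width: 0.004
7.65 [0.59261999 0.08503937 0.01140856] [-1.92648973  3.67789449  1.23110794]
7.7 [0.59238995 0.0847961  0.01138879] [-1.47431397  4.94564286  0.24348435]
```

View pics/t8z.png

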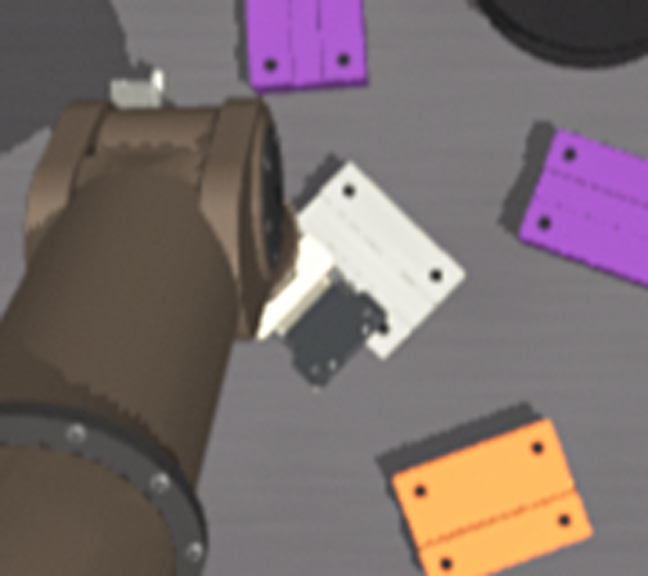

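View pics/s8z.png

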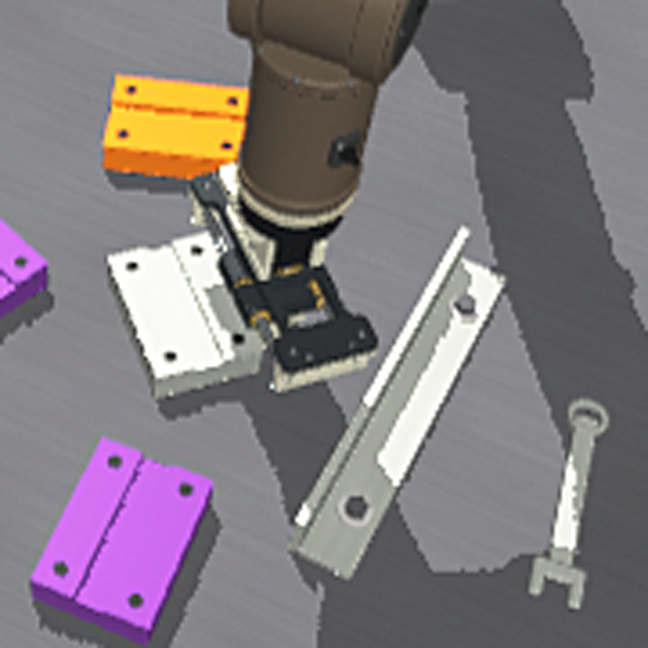

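```bash
python3 -m creep '[[[0.5,-0.7,0,0,0,0,-1],[1,-1.4,0,0,0,0,-1],[1.4,-2.1,0,0,0,0,-1],[1.4,-2.1,0,0,0,0,-1]]]'; python3 look.py top t9
```

```text
clock: 8.15
position: [0.6059, 0.0645, 0.0113]
ee_rot: [-1.158, -2.92, -0.003]
force: [-0.5, 7.3, 0.0]
width: 0.009
8.15 [0.60594658 0.06446128 0.01134409] [-0.52917784  7.27397929  0.04396382]
```

View pics/t9z.png

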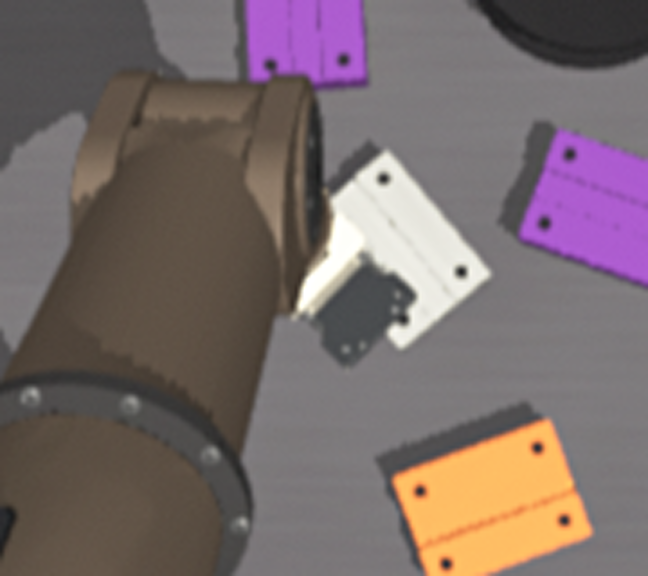

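```bash
cat >> h.py <<'E'
def zt(p): return (200+(p[0]+.5)/3.6-.5,130+(p[1]+.5)/3.6-.5)
def zs(p): return (290+(p[0]+.5)/3.6-.5,120+(p[1]+.5)/3.6-.5)
F0=np.array([.5889,.1812]); 
FA=np.arctan2(-.0152,.3199)
def fr(c,a):
    ex=np.array([np.cos(FA),np.sin(FA)]);ey=np.array([-ex[1],ex[0]]);d=c-F0
    return d@ex,d@ey,(a-np.degrees(FA)+90)%180-90
E
python3 - <<'E'
from h import *
A,B,C=[px2w('top',*zt(p),.032)[:2] for p in[(388,150),(490,272),(400,350)]]
D=A+C-B;c=(A+C)/2
print(A,B,C,D,'c',c,np.linalg.norm(A-B),np.linalg.norm(B-C)); l=A-B;a=np.degrees(np.arctan2(l[1],l[0]));print(a,fr(c,a))
n=np.array([l[1],-l[0]])/np.linalg.norm(l);print('n',n)
ct=B+.013*l/np.linalg.norm(l);print('contact',ct,'tcp',ct+n*.028)
E
```

```text
[ 0.69077887 -0.00105655] [ 0.59561736 -0.07990253] [ 0.53595676 -0.01134607] [0.63111827 0.06749991] c [ 0.61336781 -0.00620131] 0.12358155907222267 0.09088111352177239
39.643413976182956 (np.float64(0.033334551589080386), np.float64(-0.18602884928674873), np.float64(42.363768271760875))
n [ 0.63800764 -0.77003003]
contact [ 0.60562775 -0.07160843] tcp [ 0.62349197 -0.09316927]
```

```bash
python3 -m creep '[[[-1.2,1.2,0,0,0,0,-1],[-1.2,1.2,4,0,0,0,-1],[-1.2,1.2,9,0,0,0,-1],[-0.3,-3.5,9,0,0,0,-1],[0.6,-8,9,0,0,0,-1]]]'; python3 -m creep '[[[0,-4,0,0,0,-7,-1],[0,-7,0,0,0,-7,-1],[0,-7,-3,0,0,-7,-1],[0,-7,-3,0,0,-7,-1]]]';python3 look.py top t10;python3 look.py scene s10;python3 look.py wrist w10
```

```text
clock: 8.7
position: [0.6126, -0.0165, 0.1032]
ee_rot: [1.152, 2.919, 0.003]
force: [1.5, -1.6, -1.1]
width: 0.002
clock: 9.1
position: [0.6087, -0.0881, 0.0685]
ee_rot: [-1.337, -2.838, 0.004]
force: [-0.8, 1.2, -0.4]
width: 0.005
9.1 [ 0.60874315 -0.08807866  0.06851787] [-0.76855879  1.17045138 -0.35578566]
9.15 [ 0.60965774 -0.08686227  0.06985324] [0.20857668 0.94132405 0.14453272]
9.2 [ 0.61075792 -0.08629762  0.07096808] [0.59066433 0.13296435 0.04462208]
```

View pics/s10z.png

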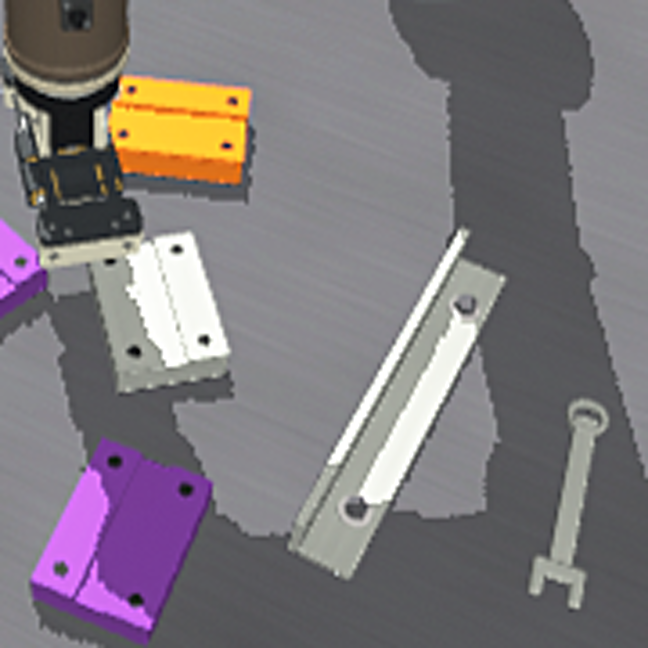

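View pics/w10.png

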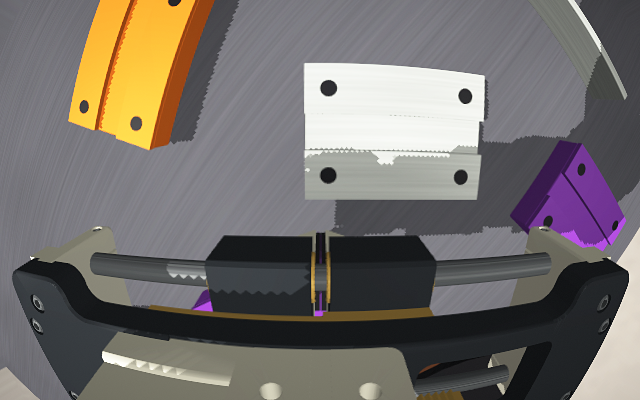

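```bash
python3 - <<'E'
from h import *
s=arm.observe();p=s['position'];R=Ro.from_rotvec(s['ee_rot']).as_matrix()
Bc=px2w('top',*zt((490,272)),.032); P=[px2w('top',*zt(q),.032) for q in((520,238),(556,129),(648,282))]
print(Bc,P); print(wproj([Bc]+P,s).round())
print('in tool frame mm',[(1000*R.T@(q-p)).round(1) for q in [Bc]+P])
E
```

```text
[ 0.59561736 -0.07990253  0.032     ] [array([ 0.62187209, -0.1029859 ,  0.032     ]), array([ 0.70717284, -0.13131984,  0.032     ]), array([ 0.58791578, -0.20049195,  0.032     ])]
[[307. 202.]
 [315. 248.]
 [373. 330.]
 [208. 305.]]
in tool frame mm [array([14.9, -8.3, 39.6]), array([-19.7,  -2.9,  39.6]), array([-96. ,  44.5,  39.6]), array([-72.9, -91.4,  39.6])]
```

```bash
python3 -m creep '[[[0,0,-3,0,0,0,-1],[0,0,-6,0,0,0,-1],[0,0,-6,0,0,0,-1],[-0.4,0.5,-6,0,0,0,-1],[-0.4,0.5,-6,0,0,0,-1]]]'; python3 look.py top t11
```

```text
clock: 9.75
position: [0.6083, -0.0813, 0.0129]
ee_rot: [1.333, 2.843, 0.002]
force: [-0.3, -0.8, 0.9]
width: 0.002
9.75 [ 0.60830144 -0.08131343  0.01293509] [-0.2558358  -0.80697674  0.93799824]
```

View pics/t11z.png

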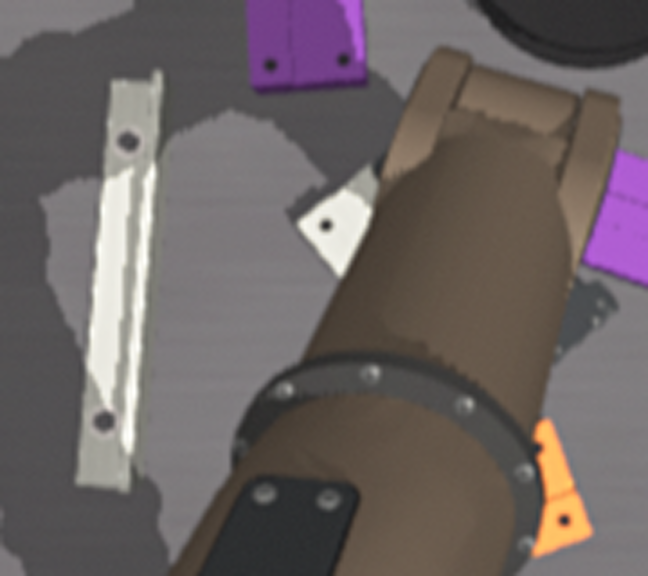

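```bash
python3 -m creep '[[[-0.5,0.6,0,0,0,-4,-1],[-0.9,1.3,0,0,0,-9,-1],[-1.3,2,0,0,0,-14,-1],[-1.6,2.7,0,0,0,-18,-1],[-1.6,2.7,0,0,0,-18,-1]]]'; python3 look.py scene s12; python3 look.py wrist w12
```

```text
clock: 10.3
position: [0.5917, -0.0573, 0.0129]
ee_rot: [1.767, 2.594, -0.002]
force: [-1.8, -4.7, 0.4]
width: 0.005
10.3 [ 0.59170541 -0.05729385  0.01286056] [-1.75838411 -4.69581663  0.3738511 ]
10.35 [ 0.59184274 -0.05718201  0.01280447] [-1.68398637 -6.22558283  1.2594919 ]
```

View pics/s12z.png

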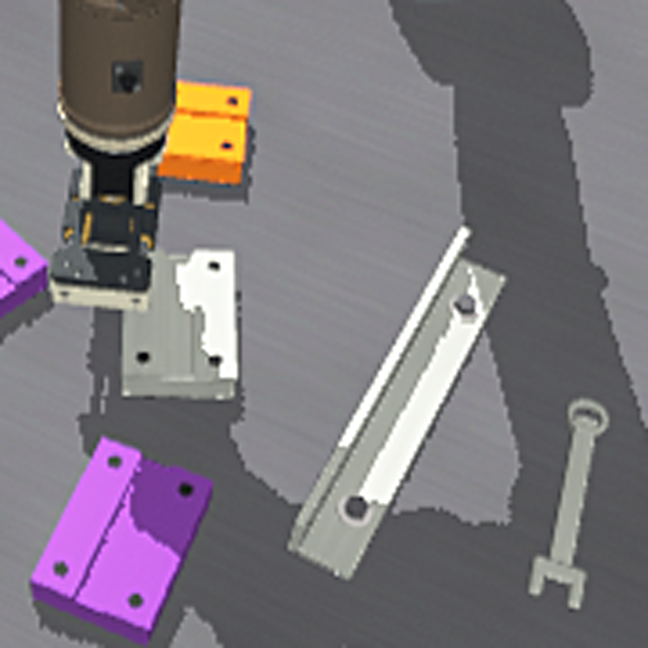

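View pics/w12.png

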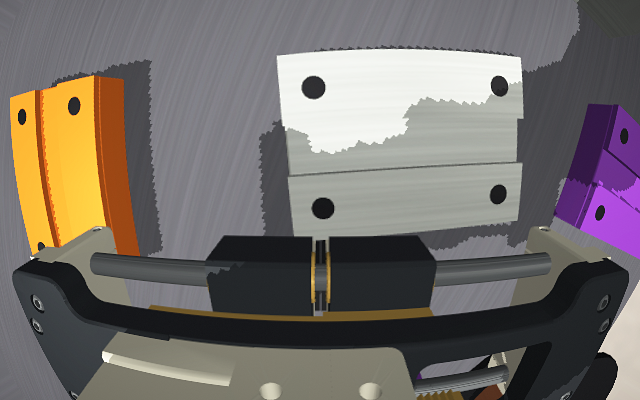

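```bash
python3 -m creep '[[[-0.3,0.7,0,0,0,-5,-1],[-0.5,1.5,0,0,0,-10,-1],[-0.7,2.3,0,0,0,-15,-1],[-0.8,3,0,0,0,-20,-1],[-0.8,3,0,0,0,-20,-1]]]'; python3 look.py scene s13; python3 look.py wrist w13
```

```text
clock: 10.9
position: [0.5827, -0.0271, 0.0124]
ee_rot: [2.192, 2.249, -0.003]
force: [-4.6, -6.9, 1.5]
width: 0.004
10.9 [ 0.58274419 -0.02706743  0.01244704] [-4.61680854 -6.89406325  1.52073216]
10.95 [ 0.58287204 -0.02703082  0.01248033] [-3.64858231 -5.97904177  1.78262715]
```

View pics/s13z.png

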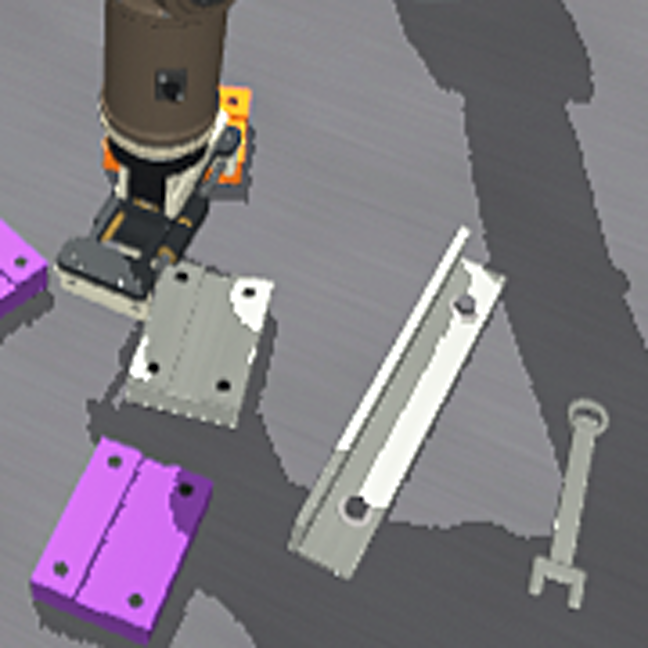

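View pics/w13.png

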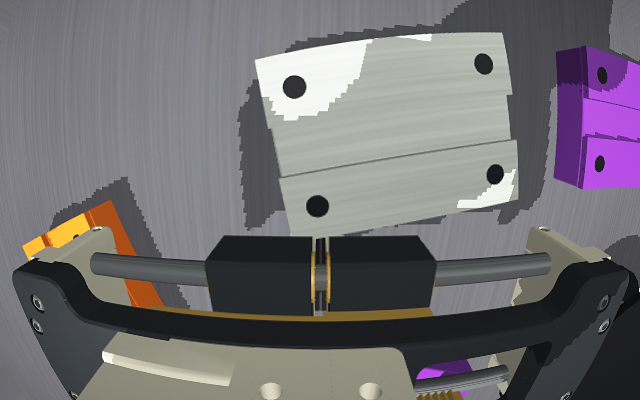

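```bash
python3 - <<'E'
from h import *
h=[px2w('scene',*zs(p),.032)[:2] for p in[(182,276),(249,292),(223,385),(153,367)]]
h=np.array(h);c=h.mean(0);l=(h[2]-h[1])+(h[3]-h[0]);a=np.degrees(np.arctan2(l[1],l[0]));print(c,a,fr(c,a),[np.linalg.norm(h[i]-h[(i+1)%4]) for i in range(4)])
E
```

```text
[0.61920254 0.03966055] 11.89120265627474 (np.float64(0.036986036214408366), np.float64(-0.139941752130379), np.float64(14.611556951852648)) [np.float64(0.056616471116089244), np.float64(0.09421227723702656), np.float64(0.05635624760371233), np.float64(0.09383570068101621)]
```

```bash
python3 -m creep '[[[0,0.7,0,0,0,-4,-1],[0,1.3,0,0,0,-4,-1],[0,1.9,0,0,0,-4,-1],[0,1.9,0,0,0,-4,-1]]]'; python3 look.py scene s14
```

```text
clock: 11.4
position: [0.5823, -0.0084, 0.0123]
ee_rot: [2.267, 2.175, -0.004]
force: [-6.1, -7.3, 3.0]
width: 0.002
11.4 [ 0.58228235 -0.00836322  0.01233653] [-6.12824462 -7.26871999  3.03679514]
```

View pics/s14z.png

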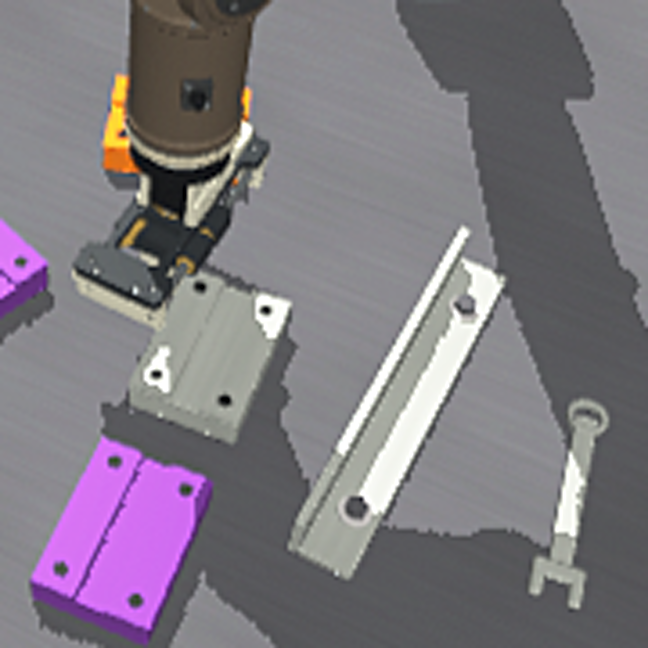

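```bash
cat >> h.py <<'E'
def holes(n,pts):
    h=np.array([px2w(n,*pp,.032)[:2] for pp in pts]);c=h.mean(0);l=(h[2]-h[1])+(h[3]-h[0]);a=np.degrees(np.arctan2(l[1],l[0]))
    print('c',c.round(4),'ang',a.round(2),'fence x,y,ang',np.round(fr(c,a),4),[np.linalg.norm(h[i]-h[(i+1)%4]).round(4) for i in range(4)])
E
python3 - <<'E'
from h import *
holes('scene',[zs(p) for p in[(200,287),(266,310),(225,400),(156,374)]])
E
```

```text
c [0.6266 0.0521] ang 4.06 fence x,y,ang [ 0.0438 -0.1272  6.7827] [np.float64(0.0572), np.float64(0.0941), np.float64(0.0575), np.float64(0.0936)]
```

```bash
python3 -m creep '[[[0,-1.5,0,0,0,0,-1],[0.5,-3,0,0,0,-0.5,0],[4,-3,0,0,0,-0.5,0],[4,-3,0,0,0,-0.5,0],[4,-3,0,0,0,-0.5,0]]]';python3 -m creep '[[[0,0,0,0,0,0,0],[0,0,0,0,0,0,0]]]'; python3 look.py scene s15;python3 look.py wrist w15
```

```text
clock: 11.95
position: [0.6249, -0.0371, 0.0116]
ee_rot: [2.275, 2.165, 0.002]
force: [-0.7, 0.0, -0.2]
width: 0.306
clock: 12.15
position: [0.623, -0.0363, 0.0112]
ee_rot: [-2.275, -2.166, 0.0]
force: [0.2, -0.3, -0.1]
width: 0.473
12.15 [ 0.62300485 -0.03628386  0.01122756] [ 0.16140729 -0.32614971 -0.07431479]
12.2 [ 0.62307687 -0.03618099  0.01122734] [-0.22775254 -0.04989158  1.02317726]
```

View pics/s15z.png

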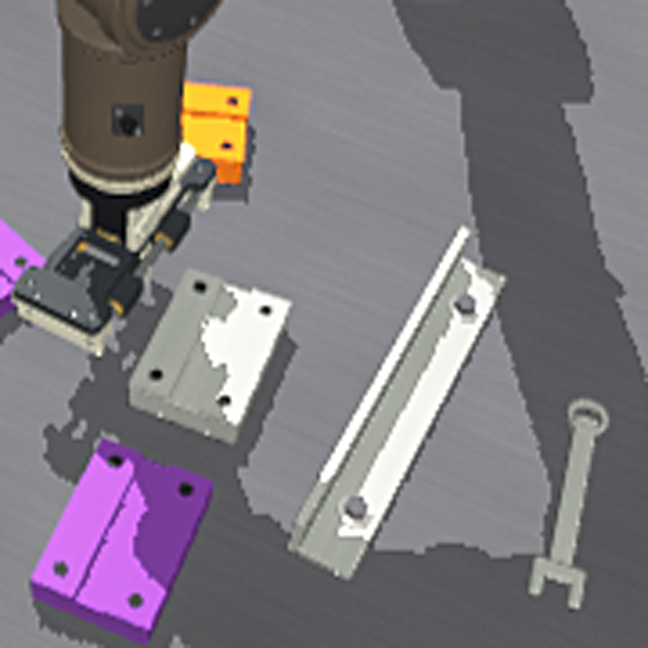

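View pics/w15.png

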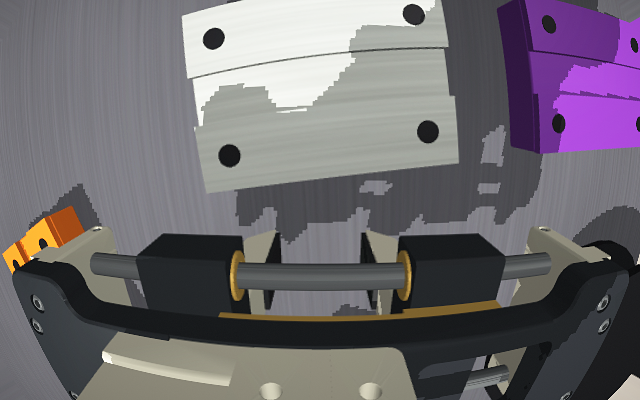

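```bash
python3 -m creep '[[[0.1,2,0,0,0,0,0],[0.1,2.8,0,0,0,0,0],[0.2,3.6,0,0,0,0,0],[0.2,4.4,0,0,0,0,0],[0.3,5.2,0,0,0,0,0]]]';python3 -m creep '[[[0,0.6,0,0,0,0,0],[0,0.6,0,0,0,0,0],[0,0.6,0,0,0,0,0]]]'; python3 look.py scene s16;python3 look.py wrist w16
```

```text
clock: 12.75
position: [0.6245, 0.011, 0.0111]
ee_rot: [2.277, 2.162, -0.009]
force: [-3.5, -11.9, -0.1]
width: 0.505
clock: 13.05
position: [0.6258, 0.0193, 0.0111]
ee_rot: [2.276, 2.164, -0.004]
force: [-1.6, -7.2, 1.1]
width: 0.5
13.05 [0.62577391 0.01926993 0.01106358] [-1.6222181  -7.23985616  1.09925399]
13.1 [0.62574429 0.01927715 0.01104435] [-0.94847135 -6.02289668  0.15759505]
```

View pics/s16z.png

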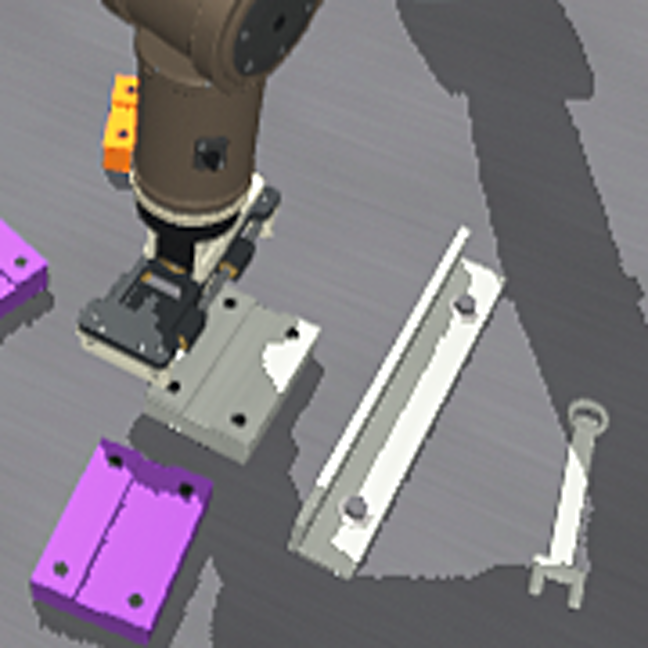

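View pics/w16.png

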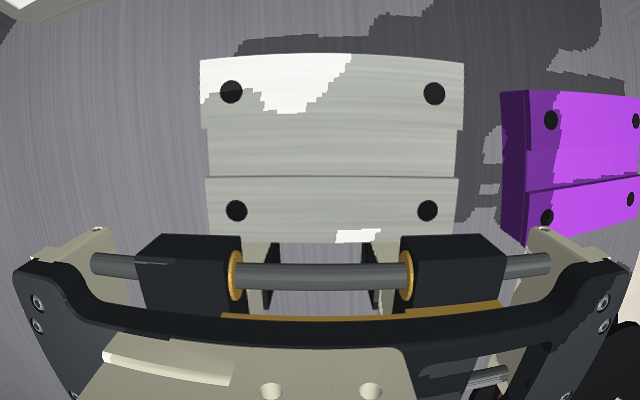

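```bash
python3 - <<'E'
from h import *
holes('scene',[zs(p) for p in[(230,302),(293,334),(239,420),(174,386)]])
E
```

```text
c [0.6336 0.0748] ang -2.79 fence x,y,ang [ 0.0497 -0.1042 -0.0727] [np.float64(0.0578), np.float64(0.0937), np.float64(0.0572), np.float64(0.0946)]
```

```bash
python3 -m creep '[[[0,0.9,0,0,0,0,0],[0.1,1.8,0,0,0,0,0],[0.1,2.7,0,0,0,0,0],[0.2,3.6,0,0,0,0,0],[0.2,3.6,0,0,0,0,0]]]';python3 -m creep '[[[0,0.7,0,0,0,0,0],[0.1,1.4,0,0,0,0,0],[0.1,1.4,0,0,0,0,0]]]'; python3 look.py scene s17;python3 look.py wrist w17
```

```text
clock: 13.65
position: [0.6282, 0.0558, 0.0111]
ee_rot: [2.275, 2.164, -0.004]
force: [0.4, -5.9, -1.4]
width: 0.501
clock: 13.95
position: [0.6292, 0.0689, 0.0111]
ee_rot: [2.275, 2.163, -0.004]
force: [-0.9, -7.2, -1.1]
width: 0.498
13.95 [0.62916843 0.06891772 0.01109575] [-0.8841067  -7.19338234 -1.05930044]
14.0 [0.62915976 0.06894775 0.01106673] [-1.05363013 -7.21089416 -0.69485751]
```

View pics/s17z.png

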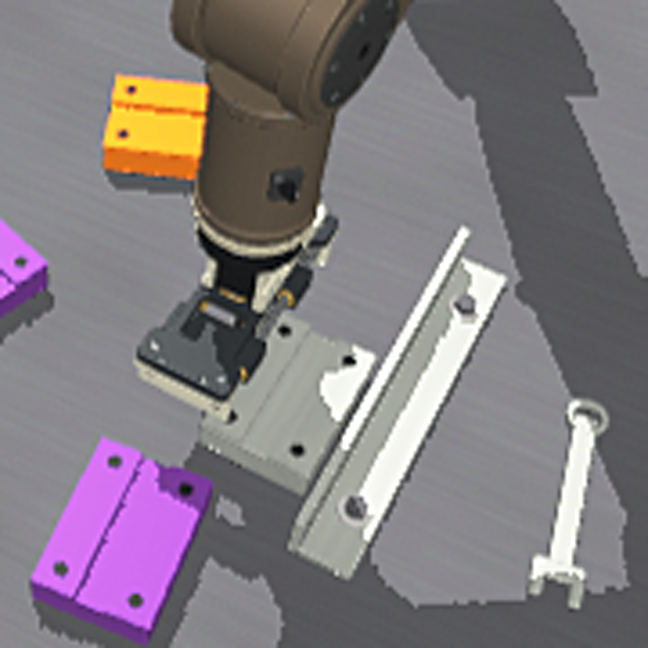

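View pics/w17.png

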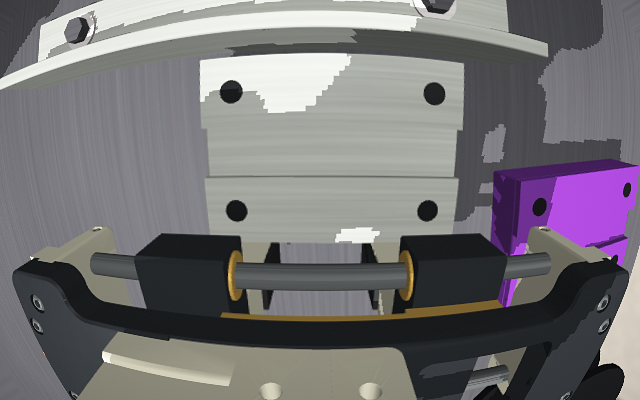

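```bash
python3 -m creep '[[[0,0.3,0,0,0,0,0],[0,0.6,0,0,0,0,0],[0,0.8,0,0,0,0,0],[0,0.8,0,0,0,0,0]]]';python3 -m creep '[[[0,0.2,0,0,0,0,0],[0,0.2,0,0,0,0,0],[0,0.2,0,0,0,0,0]]]';python3 -m creep '[[[0,0.2,0,0,0,0,0],[0,0.2,0,0,0,0,0]]]'
```

```text
clock: 14.45
position: [0.6292, 0.0757, 0.0111]
ee_rot: [2.276, 2.161, -0.005]
force: [-0.8, -10.5, -1.5]
width: 0.5
clock: 14.75
position: [0.6292, 0.0775, 0.0111]
ee_rot: [2.276, 2.161, -0.005]
force: [0.2, -11.3, 0.2]
width: 0.503
clock: 14.95
position: [0.6292, 0.0778, 0.0111]
ee_rot: [2.276, 2.159, -0.007]
force: [-0.7, -14.5, -0.7]
width: 0.5
```

```bash
python3 -m creep '[[[0,0.2,0,0,0,0,0],[0,0.2,0,0,0,0,0]]]';python3 -m creep '[[[0,0.2,0,0,0,0,0],[0,0.2,0,0,0,0,0],[0,0.2,0,0,0,0,0]]]'; python3 look.py wrist w18; python3 look.py scene s18
```

```text
clock: 15.15
position: [0.6292, 0.0778, 0.0111]
ee_rot: [2.276, 2.157, -0.01]
force: [0.5, -18.9, 0.1]
width: 0.495
clock: 15.45
position: [0.6292, 0.0778, 0.0112]
ee_rot: [2.276, 2.154, -0.012]
force: [-0.8, -24.4, -0.6]
width: 0.501
15.45 [0.6291864  0.07781638 0.01115721] [ -0.75113207 -24.35920242  -0.56709856]
15.5 [0.62920843 0.07781903 0.0111881 ] [ -1.40878525 -23.67213122  -0.17429553]
```

View pics/w18.png

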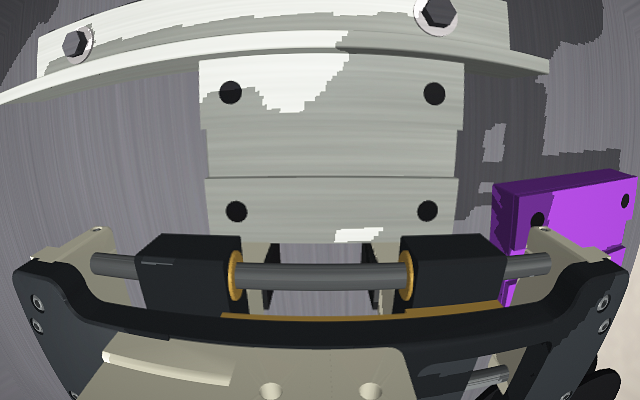

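View pics/s18z.png

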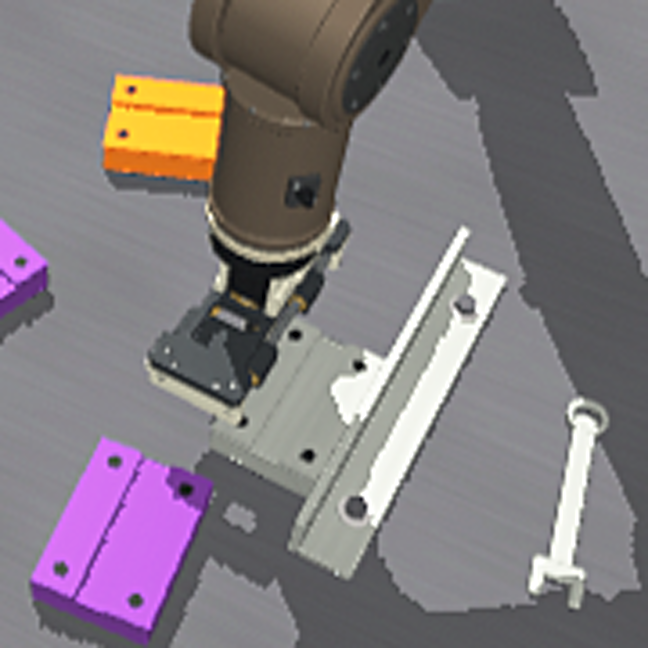

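```bash
python3 -m creep '[[[0,-0.8,0,0,0,0,0],[0,-2.5,0,0,0,0,0],[0,-5,0,0,0,0,0],[0,-5,5,0,0,0,0],[0,-5,10,0,0,0,0]]]';python3 -m creep '[[[-4,-4,5,0,0,0,0],[-8,-8,8,0,0,0,0],[-12,-10,8,0,0,0,0],[-16,-12,8,0,0,0,0],[-16,-12,8,0,0,0,0]]]'; python3 look.py top t19; python3 look.py scene s19
```

```text
clock: 16.05
position: [0.6282, 0.0362, 0.1112]
ee_rot: [-2.276, -2.163, 0.005]
force: [1.1, 0.6, 0.4]
width: 0.5
clock: 16.55
position: [0.4659, -0.0847, 0.1917]
ee_rot: [-2.277, -2.162, -0.002]
force: [0.7, -0.6, 0.1]
width: 0.5
16.55 [ 0.46589927 -0.08466855  0.19170653] [ 0.67013382 -0.5625781   0.14747205]
16.6 [ 0.46395635 -0.08592286  0.19179356] [-3.2702953  -2.16188743 -0.68236804]
```

View pics/t19z.png

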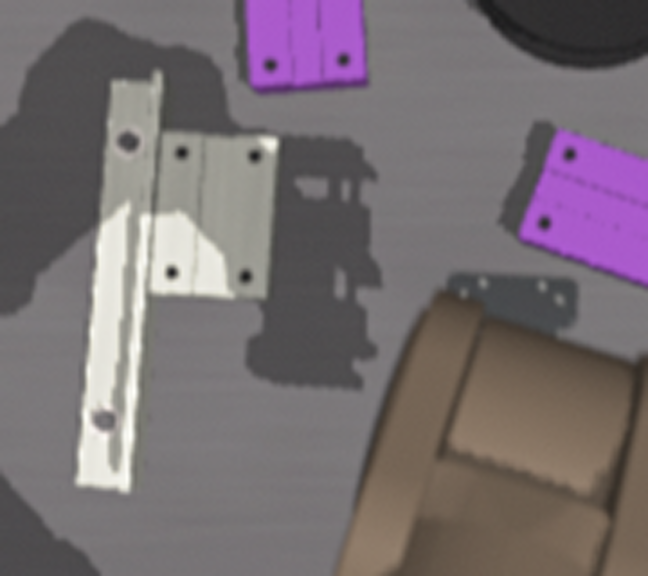

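View pics/s19z.png

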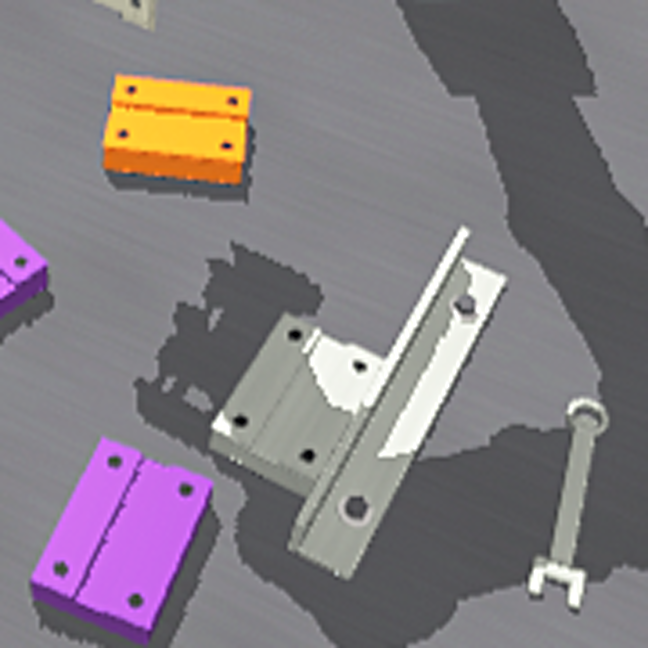

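View pics/t19.png

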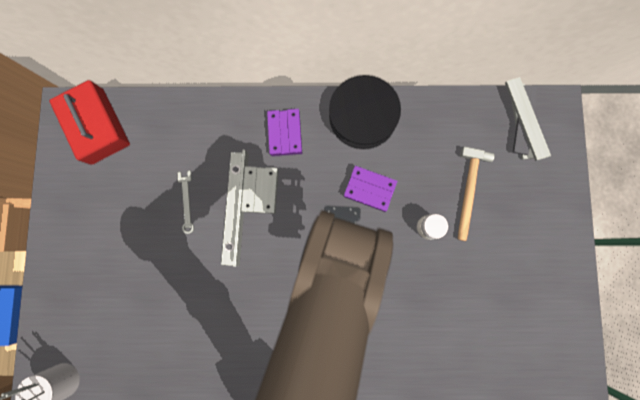

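```bash
python3 - <<'E'
from h import *
holes('scene',[zs(p) for p in[(294,335),(360,366),(308,455),(240,421)]])
holes('top',[zt(p) for p in[(246,276),(172,272),(181,153),(255,156)]])
E
```

```text
c [0.6374 0.133 ] ang -3.11 fence x,y,ang [ 0.0507 -0.0458 -0.3871] [np.float64(0.0574), np.float64(0.0938), np.float64(0.057), np.float64(0.0937)]
c [0.6408 0.1334] ang -2.9 fence x,y,ang [ 0.0541 -0.0453 -0.175 ] [np.float64(0.0571), np.float64(0.0931), np.float64(0.0577), np.float64(0.0938)]
```

```bash
python3 -m creep '[[[0,0,1,0,0,0,0],[0,0,1,0,0,0,0],[0,0,1,0,0,0,0]]]'; python3 -c "
from cell import arm
print(arm.sign_off())"
```

```text
clock: 16.95
position: [0.4707, -0.0815, 0.2014]
ee_rot: [2.273, 2.168, 0.001]
force: [-0.5, -0.7, -0.3]
width: 0.501
the job is handed in; nothing more can be done
None
```

The block is flush against the fence and the job is handed in at about 17 s. The hand-in gives no verdict, so everything below is from my own checks.

**What I did:** I turned the block with closed-finger pushes, first at one corner and then at the opposite one. I then squared it with the jaws half open, using two fingertips. At that stage it measured within 0.1° of the fence, with its centre 104 mm from the face. Last, I pushed it up until it stopped hard, with the push force rising to about 24 N without further movement.

**Final checks with the arm clear:**

| Check | Scene camera | Top camera | Allowed |
|---|---|---|---|
| Centre to fence face | 45.8 mm | 45.3 mm | 40 to 48.5 mm |
| Angle to fence | −0.4° | −0.2° | 2.3° |
| Along the fence from its middle | 51 mm | 54 mm | 100 mm |

The tin, hammer, wrench and look-alikes appear in the same places as at the start; I judged that by eye, without measuring them.

**What disagreed:**
- **First push missed:** the fingers passed over the block without moving it. The real tips are roughly level with the tool's centre point, not 17 mm ahead of it as stated. I probed towards the table (no contact down to 3 mm), lowered the fingers and carried on.
- **Camera difference:** the two cameras differ by 3 mm along the fence, well inside the margin.

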